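Brace the sample jar and unscrew its tight lid

ROBOT

A 6-joint arm with a two-finger parallel gripper is mounted at the origin on a cart in front of the work surface, level with it; the furniture and walls round the work are solid. World frame = base frame: x ahead of the robot, y to its left, z up, the work surface at z = 0. Lengths are in m, angles in rad, forces in N, time in s.
With the tool pointing down it reaches from about 0.325 to 0.9 m from the base axis. Payload 6.1 kg.
Tool frame: the origin (TCP) lies on the centre line of the jaws, within the pads' length; the fingertips stand 25 mm ahead of it and the grasp point (between the pads) lies 6 mm ahead of it; z points along the fingers, y is the direction in which the jaws open and shut (so a half turn about z gives the same grasp; the last joint's range is limited). The gripper opens to 85 mm and grips with 20 to 120 N. Pads are 22 mm wide; open, the fingers measure 114 mm over their backs; the gripper's body (76 mm by 85 mm) begins 54 mm behind the grasp point. The pads swing forward as they close: fully open they stand 13 mm farther back than shut.
Start: joints at [-1.29, 0.22, 1.526, -0, 1.395, -0.126], TCP at [0.247, -0.574, 0.256] pointing down, gripper open.
Joint ranges: [-2.98, 2.98], [-0.91, 2.08], [0.09, 2.57], [-1.24, 4.39], [0.2, 2.65], [-2.68, 2.68]. Speed limits (rad/s): [2.57, 2.57, 3.01, 3.14, 3.14, 3.14].

INTERFACE

Orientations are given as a unit quaternion [x, y, z, w].
In Python, from cell import status, get_image, calibration, job_done gives the robot as it stands.
- The arm moves only by the tool arm_command, never from a script. Its argument "motion" is a list that holds one entry, the list of rows, each a list of 6 numbers: the shift along the world's x, y, z in mm, then the turn, a rotation vector about the world's x, y, z in degrees. In form: [[[dx, dy, dz, ax, ay, az], ...]]. A call has 1 to 20 rows; each row shifts and turns the commanded pose from where the row before left it; what a row does not reach is not made up. A row lasts 1/8 s, in which the tool goes at most 62.5 mm and 10.7 degrees, less where a joint would pass 70% of its speed; a pose out of reach is approached as far as the arm can. A call with a gripper value outside its range is refused whole. "gripper" is the opening in per cent of the stroke, from 0 (shut) to 100 (fully open), set as the call begins (left out, the last holds). The fingers move at their own pace and stop on an object; "squeeze" is the grip in N (left out, the last holds). Time passes only in rows, so rows that do not move let the fingers close. It gives the time, the measured TCP pose, the force and the opening at its end, in the units of the state.
- status.get_obs(): the state, without advancing time (a new reading comes with each control period).
- get_image(name): name is "scene" or "top"; returns the picture (384x512x3 uint8, red, green, blue); there is no depth.
- calibration(name): a dict with "intrinsics" (3x3 intrinsics, pixels), "R" (3x3) and "t" (3): a world point X has camera coordinates R X + t. Camera axes: x right, y down, z forward; pixel columns grow to the right and rows downward; lengths in m; the calibration is good to about 2 mm. A picture is of the moment at which its call begins. calibration takes no time and is no camera call.
- job_done(): hands the job in, once; it reports no verdict.
The state is a dict: "time": time; "joint_pos": joint angles; "joint_vel": joint speeds; "tau": joint torques, N m; "eef_pos": TCP position; "orientation": TCP orientation; "force": force on the tool from outside, world axes, zero at the start; "ft_torque": the same for the moment, N m; "finger_gap": opening from 0.0 (shut) to 1.0 (fully open).
Only numpy, scipy, OpenCV 4.12 (cv2) and the standard library are available. Lean on these libraries where they do the work, as an engineer would, in place of code of your own. Each camera call takes 0.05 s, during which the arm holds its last target.

TASK

Take the square amber sample jar by its blue lid, without loosening the lid yet, and set the jar fully down in the square pocket of the grey bench brace, which keeps it from turning. Then unscrew the tight lid (anticlockwise from above), stop turning once its threads let go and before its lugs strike their stop, lift it straight up, and finish while still holding it level and still about 2 cm above the jar's open mouth, with the jar left standing in the brace. Leave the other things on the desk where they are.

Things in the scene. Friction and masses are not known exactly. Their poses are not given: they have to be found in the camera images.
- jar: Loose amber jar: square body 44 x 44 mm, 51 mm high, corners rounded 7 mm, blank white labels on the two faces along its x axis; round neck, rim 70 mm high; 0.18 to 0.35 kg. Origin: centre of underside; z up, x and y square to the faces. Stands upright on the desk at any yaw, lid screwed on; unbraced, it turns along with the tight lid.
- lid: Round ribbed blue screw lid, 56 mm across, 26 mm high, 0.06 kg; wider than the jar, so fingers pass beside the body. Origin: centre of its lower edge, z up. Screwed tight, the origin is 54 mm above the jar's underside, its x within 6 degrees of the jar's x. A sprung liner presses it up with about 25 N (15 N on the hand as it comes free): about 0.3 N m to turn.
- jar_mouth (a point): Centre of the jar's mouth at the rim, 70 mm above its underside; axes as the jar's. Three threads on the neck hold three lugs in the lid: turned anticlockwise from above, the lid rises 2 mm and is free after 45 to 55 degrees; at 86 to 95 degrees the lugs strike a stop, so at 60 to 75 degrees it lifts straight off.
- brace: Grey bench brace fixed to the desk: block 96 x 96 mm, 32 mm high, on a dark flange 120 x 96 mm, with a square pocket 48 x 48 mm, 24 mm deep, in the middle of its top (mouth bevelled 3 mm). Origin: centre of its underside on the desk; x, y square to the pocket. The jar fits in any of four quarter-turns, 2 mm play each side.
- pocket_floor (a point): Centre of the pocket's floor, 8 mm above the desk, where the centre of the jar's underside comes to rest; axes as the brace's.
- beaker: Bystander, loose: clear beaker 65 mm across, 87 mm high. Origin: centre of its underside. Not to be moved.
- dropper_bottle: Bystander, loose: amber dropper bottle with black top, 34 mm across, 103 mm high. Origin: centre of its underside. Not to be moved.
- white_jar: Bystander, loose: round white screw-cap jar, 66 mm across, 82 mm high. Origin: centre of its underside. Not to be moved.
- weight_large: Bystander, loose: brass knob weight, 32 mm across, 46 mm high. Origin: centre of its underside. Not to be moved.
- tape_roll: Bystander, loose: roll of brown tape, 72 mm across, 18 mm high. Origin: centre of its underside. Not to be moved.
There are look-alikes about, which are no part of the job. There is more than one size of the lid; the job needs the middle-sized.

How it is judged:
By the outcome, as a careful person would: the job done as asked, in the order asked, and still so for the second after the job is handed in, while the arm keeps its last pose, push and grip.
It also fails if it takes over 48 s, if anything falls off the work surface, if the arm or the gripper's body presses on something with over 40 N, if the wrist force passes 120 N, or if a joint passes its speed limit or range.

## Working session

There is one attempt and no reset: what is moved stays moved. The work goes in short steps, Python scripts to look and compute and a tool call to move; the robot and the scene stay as the last step left them, time stands still between calls to the robot, and variables do not carry over. Pictures are saved under pics/ and viewed, and the job is handed in when it is done.

Besides the shell and the picture viewer there is one more tool, called after "Request:" as name([rows], argument=value, ...), one row to a line, values as JSON. arm_command: Moves the arm, as the interface text tells. Its arguments: {"type":"object","properties":{"motion":{"type":"array"},"gripper":{"type":"number"},"squeeze":{"type":"number"}},"required":["motion"]}

```bash
mkdir -p pics; ls; python3 - <<'E'
from cell import status,get_image,calibration
import cv2,numpy as np
for n in("scene","top"):
    im=get_image(n); np.save(f'pics/{n}0.npy',im)
    cv2.imwrite(f'pics/{n}0.png',cv2.resize(im[:,:,::-1],(800,600),interpolation=cv2.INTER_CUBIC))
    c=calibration(n);print(n,np.round(c['intrinsics'],1).tolist(),np.round(c['R'],4).tolist(),np.round(c['t'],4).tolist())
print(status.get_obs())
E
```

```text
pics
scene [[397.0, 0.0, 265.0], [0.0, 397.0, 194.4], [0.0, 0.0, 1.0]] [[-0.6175, -0.7865, -0.0126], [-0.5084, 0.4114, -0.7565], [0.6002, -0.4607, -0.6539]] [0.3021, 0.3254, 1.0003]
top [[474.2, 0.0, 257.5], [0.0, 474.2, 190.8], [0.0, 0.0, 1.0]] [[-0.1143, -0.9934, -0.0021], [-0.9724, 0.1123, -0.2045], [0.2034, -0.0213, -0.9789]] [0.0511, 0.5132, 1.3304]
{'time': 0.1, 'joint_pos': array([-1.29012266e+00,  2.21186604e-01,  1.52753109e+00,  2.81190632e-07,
        1.39472347e+00, -1.26074722e-01]), 'joint_vel': array([ 0.00071611, -0.00091881, -0.00262939, -0.00037638,  0.00081548,
        0.00042549]), 'tau': array([ 6.86031381e-04, -4.98242676e+01, -3.90548193e+01, -1.26549153e-04,
        5.72092351e-03,  4.06773154e-05]), 'eef_pos': array([ 0.24713019, -0.57349433,  0.25526604]), 'orientation': array([ 9.79390237e-01,  2.01975020e-01, -7.12353924e-05, -9.21506799e-04]), 'force': array([ 0.50301077,  0.26839577, -0.94443113]), 'ft_torque': array([0.01559784, 0.04394739, 0.03270869]), 'finger_gap': 0.9958388711391295}
```

View pics/scene0.png

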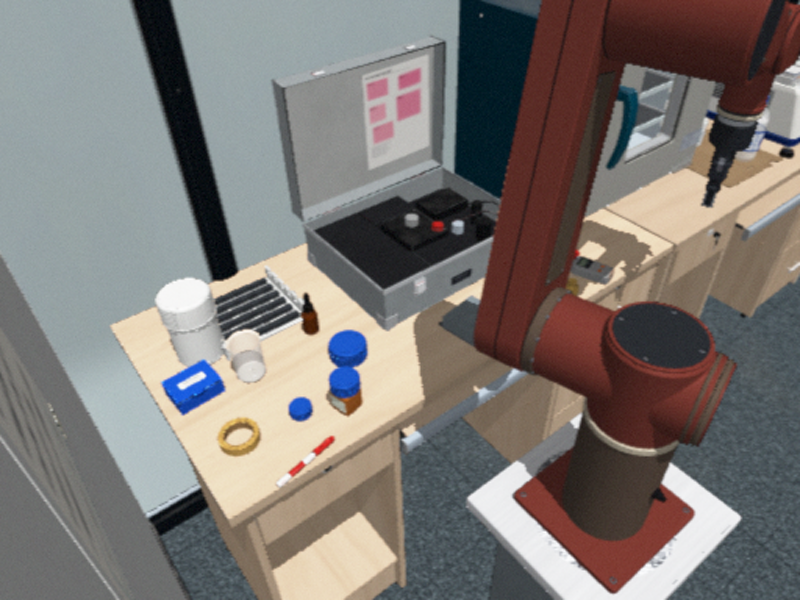

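View pics/top0.png

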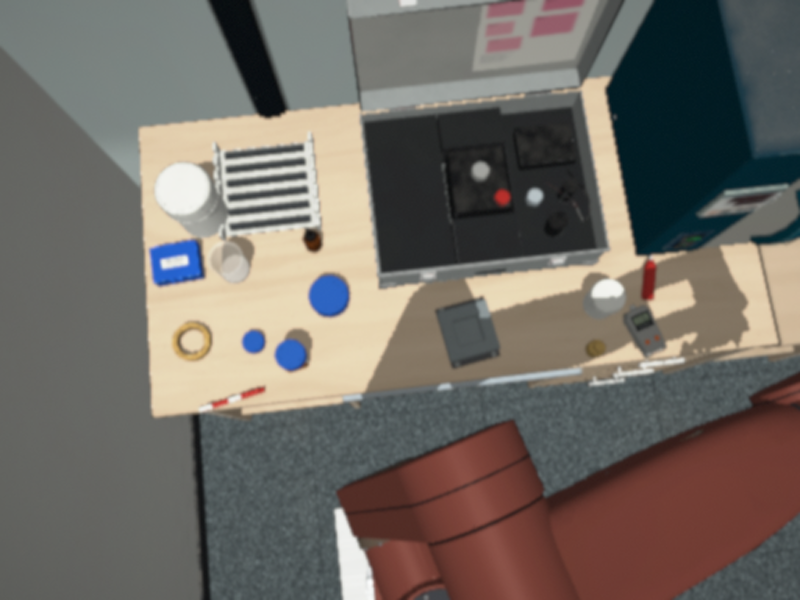

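The three blue lids in the top view (800x600 px) are a small loose disc at (254,341), a large disc at (329,295), and a middle-sized one at (291,354). The middle one sits on an amber body in the scene view at (345,385), so it fits the description. The brace is at (468,330). I'll confirm with enlarged crops.

```bash
python3 - <<'E'
import cv2,numpy as np
t=np.load('pics/top0.npy')[:,:,::-1];s=np.load('pics/scene0.npy')[:,:,::-1]
a=cv2.resize(t[190:250,150:225],(600,480),interpolation=cv2.INTER_CUBIC)
b=cv2.resize(t[180:245,270:330],None,fx=8,fy=8,interpolation=cv2.INTER_CUBIC)
c=cv2.resize(s[205:285,180:260],None,fx=7,fy=7,interpolation=cv2.INTER_CUBIC)
d=cv2.resize(s[175:245,260:340],None,fx=7,fy=7,interpolation=cv2.INTER_CUBIC)
for n,i in zip('abcd',(a,b,c,d)):cv2.imwrite(f'pics/c_{n}.png',i)
E
```

```text
(no output)
```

View pics/c_a.png

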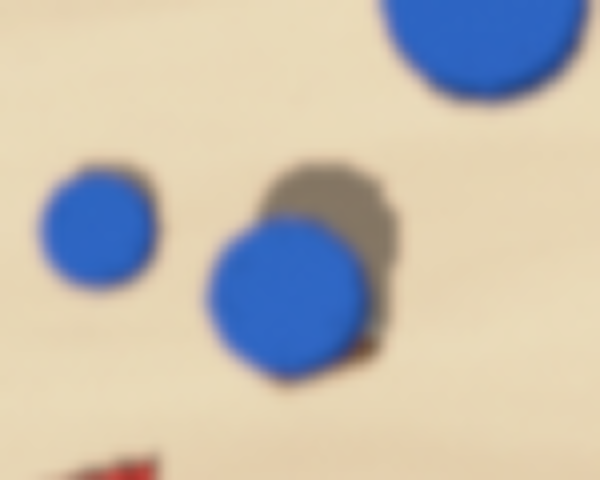

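View pics/c_b.png

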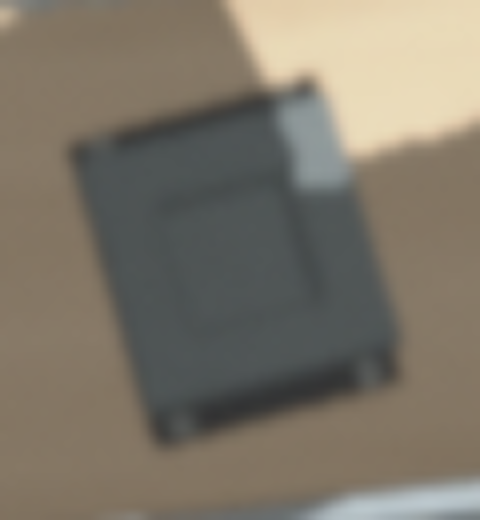

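View pics/c_c.png

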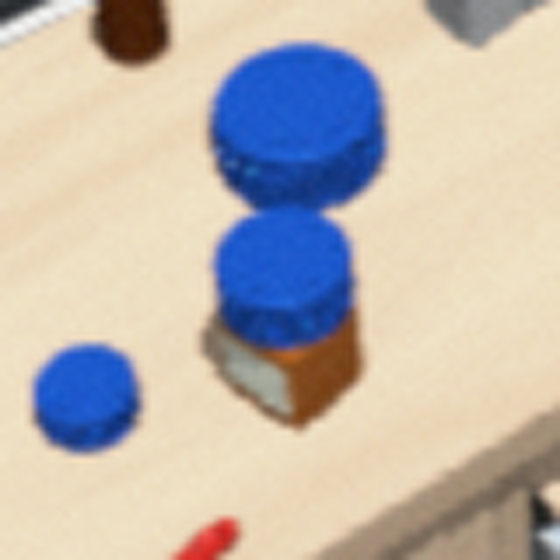

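The crop confirms it: the middle lid sits on the square amber jar with a label, and the other two lie loose on the desk. Next I'll measure by fitting models to both views.

```bash
cat > h.py <<'E'
import numpy as np,cv2
from cell import calibration
from scipy.optimize import minimize
C={n:calibration(n) for n in('scene','top')}
def proj(n,X):
    c=C[n];p=np.asarray(X)@np.array(c['R']).T+np.array(c['t']);p=p@np.array(c['intrinsics']).T
    return p[:,:2]/p[:,2:]
def ray(n,uv,z):
    c=C[n];R=np.array(c['R']);t=np.array(c['t'])
    d=R.T@np.linalg.inv(c['intrinsics'])@np.array([uv[0],uv[1],1.]);o=-R.T@t
    return o+d*(z-o[2])/d[2]
def rot(P,x,y,yaw):
    P=np.asarray(P,float);c,s=np.cos(yaw),np.sin(yaw)
    return np.c_[x+c*P[:,0]-s*P[:,1],y+s*P[:,0]+c*P[:,1],P[:,2]]
def sq(w,d,z):return [[w/2,d/2,z],[-w/2,d/2,z],[-w/2,-d/2,z],[w/2,-d/2,z]]
def circ(r,z,n=48):
    a=np.linspace(0,2*np.pi,n,endpoint=False);return np.c_[r*np.cos(a),r*np.sin(a),0*a+z]
def rsq(w,r,z):
    P=[]
    for k in range(4):
        cx=(w/2-r)*[1,-1,-1,1][k];cy=(w/2-r)*[1,1,-1,-1][k]
        for a in np.linspace(0,np.pi/2,6)+k*np.pi/2:P.append([cx+r*np.cos(a),cy+r*np.sin(a),z])
    return np.array(P)
S=8
def hullmask(P,box):
    u0,v0,u1,v1=box;h=cv2.convexHull(((P+.5-[u0,v0])*S).astype(np.float32))
    m=np.zeros(((v1-v0)*S,(u1-u0)*S),np.uint8);cv2.fillConvexPoly(m,np.round(h).astype(np.int32),255)
    return cv2.resize(m,None,fx=1/S,fy=1/S,interpolation=cv2.INTER_AREA)/255.
E
cat > m1.py <<'E'
from h import *
I={n:np.load(f'pics/{n}0.npy').astype(float) for n in C}
# lid
box={'top':(170,208,205,245),'scene':(206,231,236,258)}
def blue(n):
    u0,v0,u1,v1=box[n];i=I[n][v0:v1,u0:u1];b=i[:,:,2]-i[:,:,0]
    return np.clip((b+20)/120,0,1)
B={n:blue(n) for n in C}
def cost(p,ns=('top','scene')):
    return sum(((hullmask(proj(n,rot(np.r_[circ(.028,.08),circ(.028,.054)],*p,0)),box[n])-B[n])**2).sum() for n in ns)
p0=ray('top',(291*.64,354*.64),.08)[:2];print(p0)
for ns in(('top',),('scene',),('top','scene')):
    r=minimize(cost,p0,args=(ns,),method='Nelder-Mead',options=dict(initial_simplex=[p0,p0+[.01,0],p0+[0,.01]]));print(ns,r.x,r.fun)
for nm,uv,z in(('small',(254,341),.02),('big',(329,295),.03),('beaker?',(233,262),.04),('dropper',(313,240),.05),('tape',(192,341),.01),('white jar',(607,296),.08),('weight',(596,347),.046),('brace',(468,330),.032)):
    print(nm,ray('top',np.array(uv)*.64,z).round(3))
# brace
g={n:cv2.GaussianBlur(I[n].mean(2),(0,0),.7) for n in C}
G={n:np.hypot(cv2.Sobel(g[n],cv2.CV_64F,1,0),cv2.Sobel(g[n],cv2.CV_64F,0,1)) for n in C}
def edges(p):
    out=[]
    for w,d,z in((.096,.096,.032),(.048,.048,.032)):
        q=np.array(sq(w,d,z))
        for k in range(4):
            f=np.linspace(.08,.92,30)[:,None];out.append(q[k]*(1-f)+q[(k+1)%4]*f)
    return rot(np.vstack(out),*p)
def bs(p,n):
    P=proj(n,edges(p)).astype(np.float32)
    return -np.minimum(cv2.remap(G[n].astype(np.float32),P[:,0],P[:,1],cv2.INTER_LINEAR),60).mean()
c0=ray('top',np.array((468,330))*.64,.032)[:2]
for ns in(('top',),):
    best=min(((sum(bs((c0[0]+a,c0[1]+b,y),n) for n in ns),c0[0]+a,c0[1]+b,y) for a in np.arange(-.02,.021,.002) for b in np.arange(-.02,.021,.002) for y in np.radians(np.arange(-45,45,2))))
    r=minimize(lambda p:sum(bs(p,n) for n in ns),best[1:],method='Nelder-Mead',options=dict(initial_simplex=[best[1:]]+[np.array(best[1:])+d for d in np.diag([.002,.002,.03])]))
    print(ns,best,r.x,np.degrees(r.x[2]),r.fun)
    pb=r.x
o=cv2.resize(I['top'][180:245,270:330][:,:,::-1],None,fx=9,fy=9,interpolation=cv2.INTER_CUBIC).clip(0,255).astype(np.uint8)
for w,d,z,c in((.096,.096,.032,(0,255,0)),(.048,.048,.032,(0,255,255)),(.12,.096,.0,(0,0,255))):
    P=((proj('top',rot(sq(w,d,z),*pb))+.5-[270,180])*9).round().astype(int);cv2.polylines(o,[P],True,c,1)
cv2.imwrite('pics/brace_fit.png',o)
E
python3 m1.py
```

```text
[0.43079092 0.20378884]
('top',) [0.43299219 0.2070135 ] 12.051577037677813
('scene',) [0.43394752 0.2038797 ] 55.414668396770466
('top', 'scene') [0.43313119 0.20521838] 76.39909049404076
small [0.472 0.279 0.02 ]
big [0.542 0.129 0.03 ]
beaker? [0.625 0.304 0.04 ]
dropper [0.648 0.148 0.05 ]
tape [0.488 0.399 0.01 ]
white jar [ 0.471 -0.38   0.08 ]
weight [ 0.384 -0.353  0.046]
brace [ 0.445 -0.124  0.032]
('top',) (np.float32(-32.521084), np.float64(0.44900031907697213), np.float64(-0.123918546900696), np.float64(0.15707963267948966)) [ 0.44979567 -0.12342609  0.15859283] 9.086699602166588 -33.68324661254883
```

View pics/brace_fit.png

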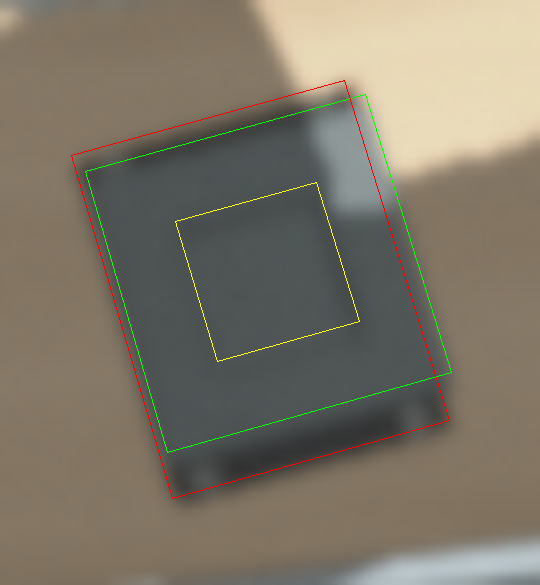

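View pics/c_d.png

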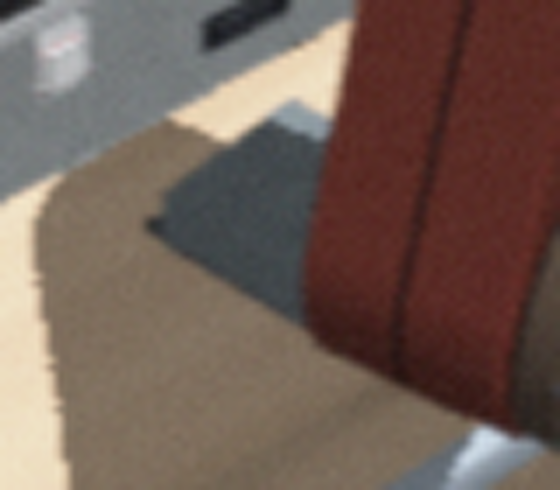

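```bash
cat > m2.py <<'E'
from h import *
I={n:np.load(f'pics/{n}0.npy').astype(float) for n in C}
img=I['scene']
g=cv2.GaussianBlur(img,(0,0),.6)
G=sum(np.hypot(cv2.Sobel(g[:,:,k],cv2.CV_64F,1,0),cv2.Sobel(g[:,:,k],cv2.CV_64F,0,1)) for k in range(3)).astype(np.float32)
x,y=.4335,.205
# silhouette of body below lid: wood vs not
box=(200,228,240,272);u0,v0,u1,v1=box
i=img[v0:v1,u0:u1]
wood=np.array([225,205,170]);
print(img[262,205],img[255,215],img[258,226],img[245,238],img[262,216])
def overlay(p,name,pics='scene',z0=0):
    o=cv2.resize(I[pics][v0:v1,u0:u1][:,:,::-1],None,fx=14,fy=14,interpolation=cv2.INTER_CUBIC).clip(0,255).astype(np.uint8)
    for q,c in((rsq(.044,.007,0),(0,255,0)),(rsq(.044,.007,.051),(0,255,255)),(circ(.028,.08),(255,255,255)),(circ(.028,.054),(255,255,255))):
        P=((proj(pics,rot(q,*p))+.5-[u0,v0])*14).round().astype(int);cv2.polylines(o,[P],True,c,1)
    cv2.imwrite(name,o)
bg=np.abs(g-cv2.medianBlur(img.astype(np.uint8),51).astype(float)).sum(2)[v0:v1,u0:u1]
m=np.clip((bg-30)/60,0,1)
def cost(p):
    return ((hullmask(proj('scene',np.r_[rot(rsq(.044,.007,0),*p),rot(rsq(.044,.007,.051),*p),rot(circ(.028,.08),*p),rot(circ(.028,.054),*p)]),box)-m)[14:]**2).sum()
for yd in range(-45,45,5):
    r=minimize(lambda q:cost((q[0],q[1],np.radians(yd))),(x,y),method='Nelder-Mead',options=dict(initial_simplex=[(x,y),(x+.005,y),(x,y+.005)]))
    print(yd,r.x.round(4),round(r.fun,2))
import sys
overlay((x,y,np.radians(float(sys.argv[1]))),'pics/jarfit%s.png'%sys.argv[1])
E
python3 m2.py 20
```

```text
[237. 220. 192.] [131. 125. 110.] [126.  69.  29.] [236. 218. 188.] [149. 118.  92.]
-45 [0.4329 0.2062] 91.82
-40 [0.4331 0.2052] 96.56
-35 [0.4328 0.2052] 99.78
-30 [0.4315 0.2059] 98.76
-25 [0.4328 0.206 ] 97.2
-20 [0.4327 0.2061] 98.11
-15 [0.4325 0.2051] 95.02
-10 [0.432  0.2065] 88.1
-5 [0.4316 0.2065] 82.31
0 [0.4316 0.2058] 76.16
5 [0.4329 0.2059] 70.45
10 [0.4326 0.2057] 65.86
15 [0.4327 0.2057] 64.65
20 [0.4321 0.2062] 66.96
25 [0.4322 0.206 ] 70.91
30 [0.4323 0.2056] 76.21
35 [0.4321 0.2056] 81.27
40 [0.4329 0.2058] 87.76
```

View pics/jarfit20.png

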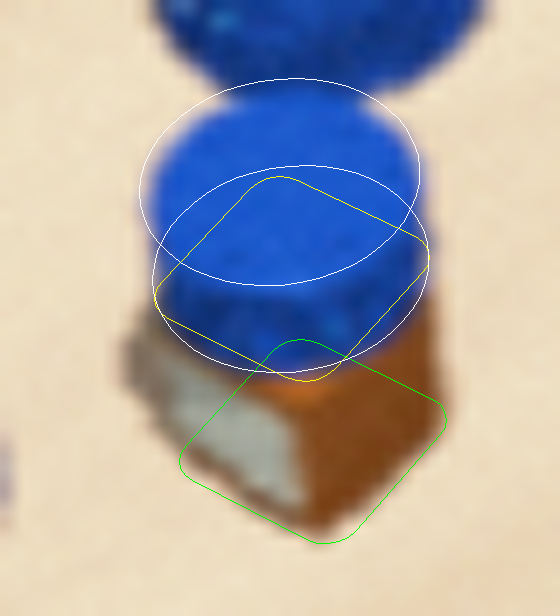

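Request:
arm_command([
  [[11.5,48.5,0,0,0,3.5],[11.5,48.5,0,0,0,3.5],[11.5,48.5,0,0,0,3.5],[11.5,48.5,0,0,0,3.5],[11.5,48.5,0,0,0,3.5],[11.5,48.5,0,0,0,3.5],[11.5,48.5,0,0,0,3.5],[11.5,48.5,0,0,0,3.5],[11.5,48.5,0,0,0,3.5],[11.5,48.5,0,0,0,3.5],[11.5,48.5,0,0,0,3.5],[11.5,48.5,0,0,0,3.5],[11.5,48.5,0,0,0,3.5],[11.5,48.5,0,0,0,3.5],[11.5,48.5,0,0,0,3.5],[11.5,48.5,0,0,0,3.5],[0,0,0,0,0,0],[0,0,0,0,0,0]],
], gripper=100)

```text
time: 2.35
eef_pos: [0.4308, 0.2018, 0.2557]
orientation: [0.77, 0.638, -0.001, -0.0]
force: [-1.1, -0.3, -0.6]
finger_gap: 1.001
```

```bash
cat > snap.py <<'E'
import sys,cv2,numpy as np
from cell import get_image
k=sys.argv[1]
for n in sys.argv[2:]:
    im=get_image(n);np.save(f'pics/{n}{k}.npy',im)
    cv2.imwrite(f'pics/{n}{k}.png',cv2.resize(im[:,:,::-1],(800,600),interpolation=cv2.INTER_CUBIC))
E
python3 snap.py 1 top scene
```

```text
(no output)
```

View pics/top1.png

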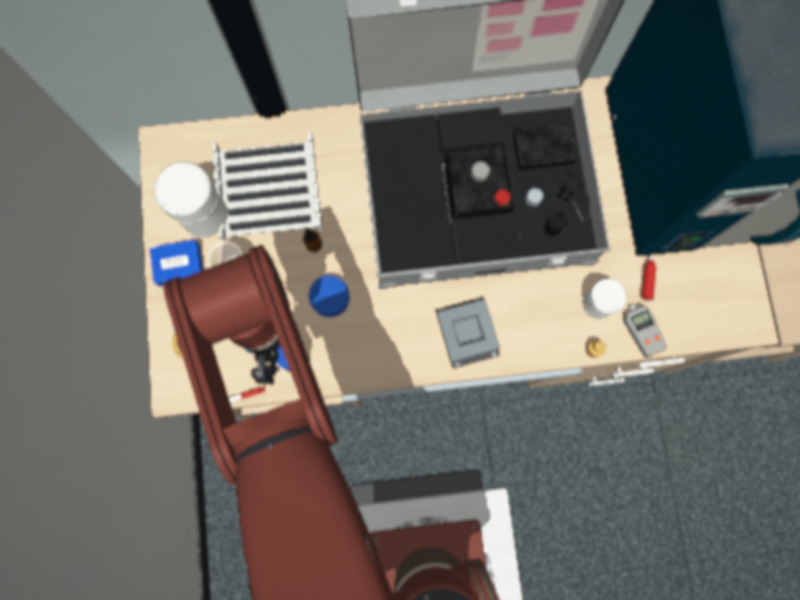

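View pics/scene1.png

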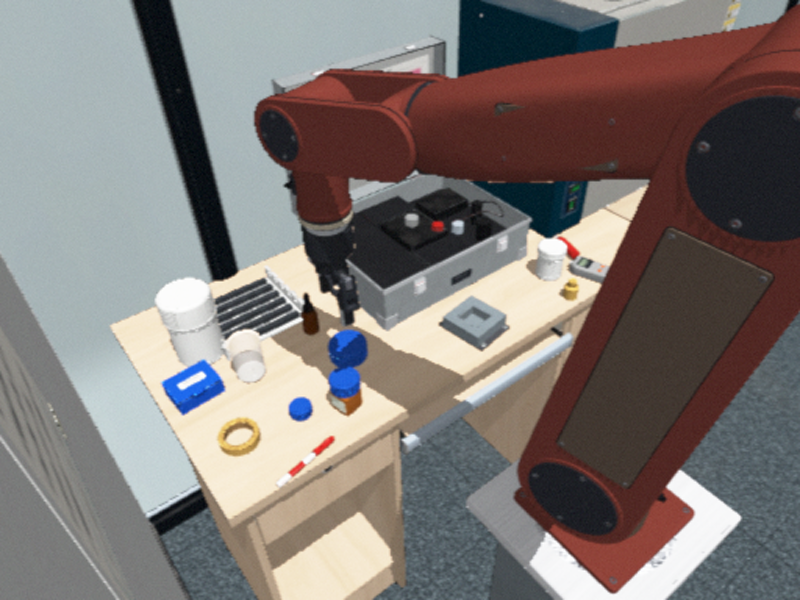

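Both views now show the brace lit and clear: top (468,330), scene (475,322). I'll refit its pose using both.

```bash
cat > m3.py <<'E'
from h import *
I={n:np.load(f'pics/{n}1.npy').astype(float) for n in C}
G={}
for n in C:
    g=cv2.GaussianBlur(I[n].mean(2),(0,0),.6);G[n]=np.hypot(cv2.Sobel(g,cv2.CV_64F,1,0),cv2.Sobel(g,cv2.CV_64F,0,1)).astype(np.float32)
def edges(p):
    out=[]
    for w,d,z in((.096,.096,.032),(.051,.051,.032)):
        q=np.array(sq(w,d,z))
        for k in range(4):
            f=np.linspace(.08,.92,30)[:,None];out.append(q[k]*(1-f)+q[(k+1)%4]*f)
    return rot(np.vstack(out),*p)
def bs(p,n):
    P=proj(n,edges(p)).astype(np.float32)
    return -np.minimum(cv2.remap(G[n],P[:,0],P[:,1],cv2.INTER_LINEAR),120).mean()
for ns in(('top',),('scene',),('top','scene')):
    best=min(((sum(bs((a,b,y),n) for n in ns),a,b,y) for a in np.arange(.435,.462,.002) for b in np.arange(-.136,-.112,.002) for y in np.radians(np.arange(-10,30,2))))
    b=np.array(best[1:]);r=minimize(lambda p:sum(bs(p,n) for n in ns),b,method='Nelder-Mead',options=dict(initial_simplex=[b]+[b+d for d in np.diag([.002,.002,.03])]))
    print(ns,r.x.round(4),np.degrees(r.x[2]).round(1),r.fun)
# flange silhouette + block silhouette via non-wood mask
bx={'top':(272,184,327,240),'scene':(276,184,332,228)}
M={}
for n in C:
    u0,v0,u1,v1=bx[n];i=I[n][v0:v1,u0:u1];M[n]=np.clip((35-(i[:,:,0]-i[:,:,2]))/22,0,1)
    cv2.imwrite(f'pics/M_{n}.png',cv2.resize((M[n]*255).astype(np.uint8),None,fx=8,fy=8))
fz=.006
def cost(p,ns):
    s=0
    for n in ns:
        m=np.maximum(hullmask(proj(n,rot(sq(.12,.096,0)+sq(.12,.096,fz),*p)),bx[n]),hullmask(proj(n,rot(sq(.096,.096,.032)+sq(.096,.096,0),*p)),bx[n]))
        s+=((m-M[n])**2).sum()
    return s
for ns in(('top',),('scene',),('top','scene')):
    b=r.x;q=minimize(cost,b,args=(ns,),method='Nelder-Mead',options=dict(initial_simplex=[b]+[b+d for d in np.diag([.004,.004,.05])]))
    print('sil',ns,q.x.round(4),np.degrees(q.x[2]).round(1),round(q.fun,1))
for n in C:
    u0,v0,u1,v1=bx[n]
    o=cv2.resize(I[n][v0:v1,u0:u1][:,:,::-1],None,fx=10,fy=10,interpolation=cv2.INTER_CUBIC).clip(0,255).astype(np.uint8)
    for w,d,z,c in((.096,.096,.032,(0,255,0)),(.048,.048,.029,(0,255,255)),(.12,.096,.0,(0,0,255)),(.048,.048,.008,(255,0,255))):
        P=((proj(n,rot(sq(w,d,z),*q.x))+.5-[u0,v0])*10).round().astype(int);cv2.polylines(o,[P],True,c,1)
    cv2.imwrite(f'pics/bf_{n}.png',o)
E
python3 m3.py
```

```text
('top',) [ 0.4455 -0.1237  0.1557] 8.9 -91.45146179199219
('scene',) [ 0.4439 -0.1278  0.1675] 9.6 -107.58740234375
('top', 'scene') [ 0.4449 -0.1238  0.1499] 8.6 -195.234375
sil ('top',) [ 0.4469 -0.1242  0.1573] 9.0 42.1
sil ('scene',) [ 0.4466 -0.1263  0.1659] 9.5 149.6
sil ('top', 'scene') [ 0.4463 -0.1251  0.1527] 8.8 201.0
```

View pics/bf_top.png

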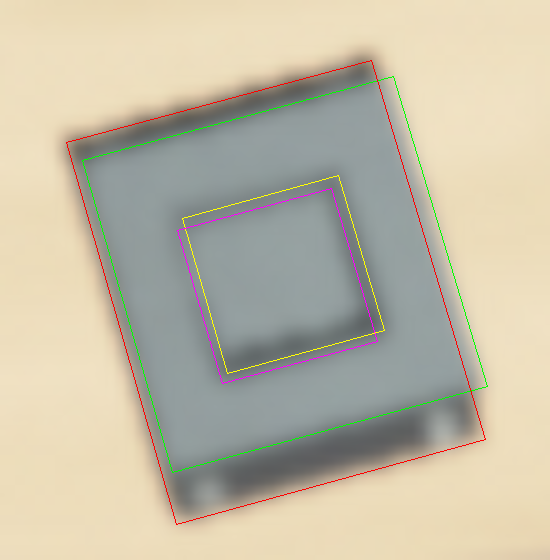

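View pics/bf_scene.png

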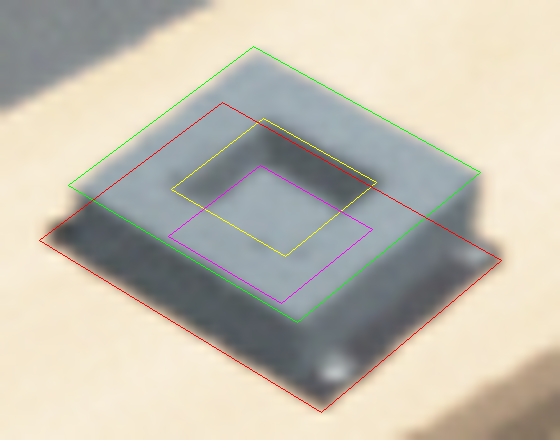

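The brace fits agree at about (0.446, -0.125) with yaw about 8.9°. The views differ by 1–2 mm. Next I descend to the lid.

Request:
arm_command([
  [[0.5,1,-20,0,0,0],[0.5,1,-30,0,0,0],[0.5,1,-30,0,0,0],[0.5,0.5,-30,0,0,0],[0,0,-25,0,0,0],[0,0,-20,0,0,0],[0,0,-15,0,0,0],[0,0,-10,0,0,0],[0,0,-6,0,0,0],[0,0,0,0,0,0]],
], gripper=100)

```text
time: 3.7
eef_pos: [0.4333, 0.2054, 0.0702]
orientation: [0.77, 0.638, -0.0, -0.0]
force: [0.5, -0.2, 0.6]
finger_gap: 0.997
```

```bash
python3 snap.py 2 scene; python3 - <<'E'
import cv2,numpy as np
s=np.load('pics/scene2.npy')[:,:,::-1]
cv2.imwrite('pics/s2c.png',cv2.resize(s[190:275,180:265],None,fx=7,fy=7,interpolation=cv2.INTER_CUBIC))
E
```

```text
(no output)
```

View pics/s2c.png

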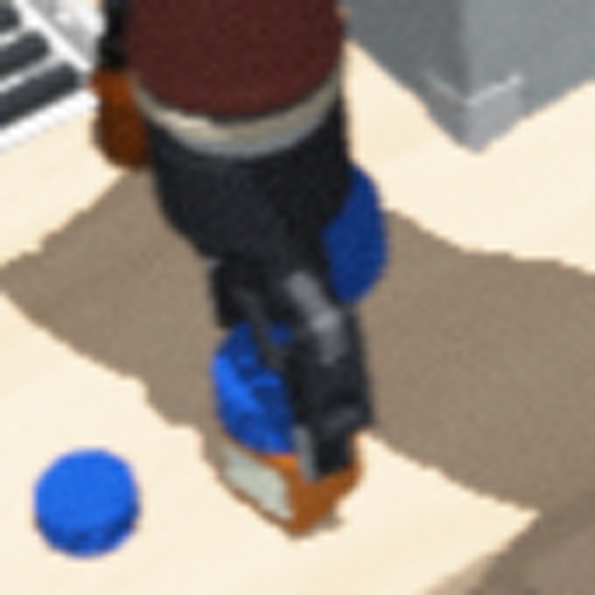

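The fingers straddle the lid, with the near finger at (320,400) in the crop and nothing else touched. Closing now.

Request:
arm_command([
  [[0,0,0,0,0,0],[0,0,0,0,0,0],[0,0,0,0,0,0],[0,0,0,0,0,0],[0,0,0,0,0,0],[0,0,0,0,0,0]],
], gripper=0, squeeze=70)

```text
time: 4.5
eef_pos: [0.4335, 0.2058, 0.0712]
orientation: [0.77, 0.638, 0.0, -0.0]
force: [-3.0, -0.2, 6.2]
finger_gap: 0.639
```

Request:
arm_command([
  [[0,0,3,0,0,0],[0,0,7,0,0,0],[0,0,15,0,0,0],[0,0,25,0,0,0],[0,0,30,0,0,0],[0,0,30,0,0,0],[0,0,15,0,0,0],[0,0,5,0,0,0],[0,0,0,0,0,0],[0,0,0,0,0,0]],
])

```text
time: 5.75
eef_pos: [0.4325, 0.2053, 0.199]
orientation: [0.77, 0.638, -0.001, -0.0]
force: [0.9, -0.3, -3.1]
finger_gap: 0.646
```

```bash
python3 snap.py 3 scene; python3 - <<'E'
import cv2,numpy as np
s=np.load('pics/scene3.npy')[:,:,::-1]
cv2.imwrite('pics/s3c.png',cv2.resize(s[150:235,180:265],None,fx=7,fy=7,interpolation=cv2.INTER_CUBIC))
E
```

```text
(no output)
```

View pics/s3c.png

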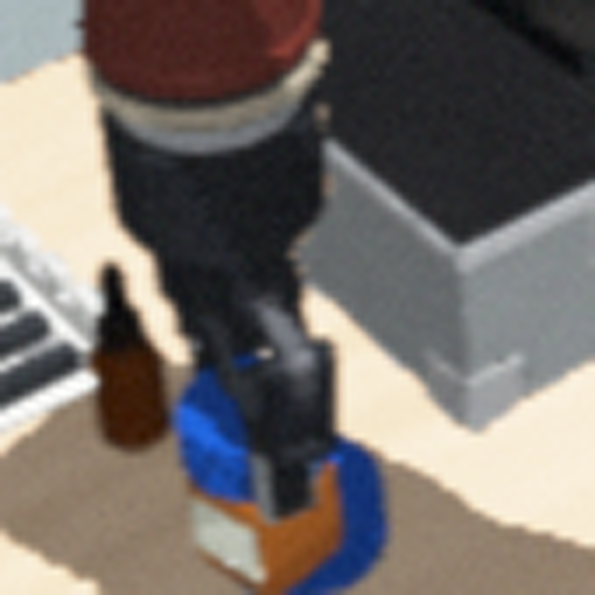

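Request:
arm_command([
  [[-5,0,10,0,0,0],[-10,5,25,0,0,0],[-10,5,35,0,0,0],[-10,5,40,0,0,0],[-10,5,40,0,0,0],[-5,0,30,0,0,0],[0,0,15,0,0,0],[0,0,5,0,0,0],[0,0,0,0,0,0],[0,0,0,0,0,0]],
])

```text
time: 7.05
eef_pos: [0.383, 0.2253, 0.3987]
orientation: [0.77, 0.638, -0.001, -0.0]
force: [0.9, 0.2, -3.5]
finger_gap: 0.642
```

```bash
python3 snap.py 4 scene; python3 - <<'E'
import cv2,numpy as np
from h import *
print(proj('scene',[[.3825,.2253,.399],[.3825,.2253,.329]]))
s=np.load('pics/scene4.npy')[:,:,::-1]
u,v=proj('scene',[[.3825,.2253,.37]])[0].astype(int)
print(u,v);cv2.imwrite('pics/s4c.png',cv2.resize(s[v-30:v+40,u-35:u+35],None,fx=8,fy=8,interpolation=cv2.INTER_CUBIC))
E
```

```text
[[211.6438508  158.5269667 ]
 [214.71118417 183.40773945]]
212 169
```

View pics/s4c.png

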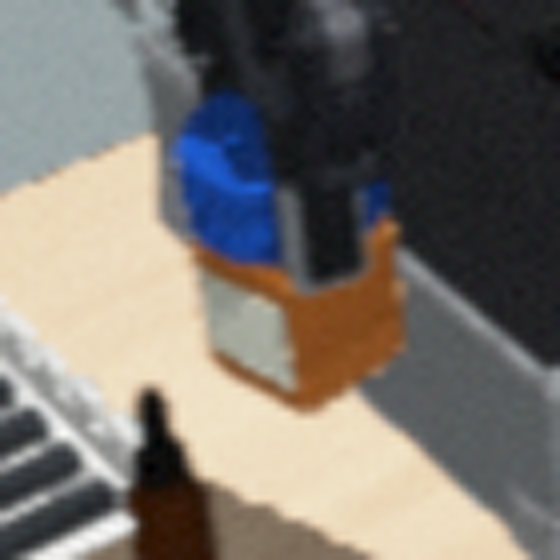

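```bash
cat > m4.py <<'E'
from h import *
k,x,y,z,yaw0=4,.383,.2253,.3275,15
img=np.load('pics/scene4.npy').astype(float)
u0,v0,u1,v1=box=(192,160,237,196)
i=img[v0:v1,u0:u1];R,B=i[:,:,0],i[:,:,2]
mean=i.mean(2)
amber=np.clip((R-B-60)/40,0,1)*(R<235)
lab=((R-B<35)&(mean>110)&(mean<200)).astype(float)
yy,xx=np.mgrid[v0:v1,u0:u1]
lab*=((xx<217)&(xx>200)&(yy>170))
m=np.maximum(amber,lab)
m=np.maximum(m,cv2.morphologyEx((m>.5).astype(np.uint8),cv2.MORPH_CLOSE,np.ones((3,3),np.uint8)))
cv2.imwrite('pics/m4.png',cv2.resize((m*255).astype(np.uint8),None,fx=14,fy=14,interpolation=cv2.INTER_NEAREST))
# weight: ignore area above where fingers/lid are
W=((yy>=179)).astype(float)
def body(p):
    return proj('scene',np.r_[rot(rsq(.044,.007,p[3]),*p[:3]),rot(rsq(.044,.007,p[3]+.051),*p[:3])])
def cost(p): return (((hullmask(body(p),box)-m)**2)*W).sum()
for yd in range(-10,45,3):
    f=lambda q:cost((q[0],y+q[2],np.radians(yd),q[1]))
    b=np.array([x,z,0]);r=minimize(f,b,method='Nelder-Mead',options=dict(initial_simplex=[b]+[b+d for d in np.diag([.004,.004,.004])]))
    print(yd,r.x.round(4),round(r.fun,2))
best=None
for yd in(5,12,20):
    b=np.array([x,y,np.radians(yd),z]);r=minimize(cost,b,method='Nelder-Mead',options=dict(maxiter=800,initial_simplex=[b]+[b+d for d in np.diag([.004,.004,.1,.004])]))
    print(r.x.round(4),np.degrees(r.x[2]),r.fun)
    if best is None or r.fun<best.fun:best=r
p=best.x
o=cv2.resize(img[v0:v1,u0:u1][:,:,::-1],None,fx=16,fy=16,interpolation=cv2.INTER_CUBIC).clip(0,255).astype(np.uint8)
for q,c in((rsq(.044,.007,p[3]),(0,255,0)),(rsq(.044,.007,p[3]+.051),(0,255,255))):
    P=((proj('scene',rot(q,*p[:3]))+.5-[u0,v0])*16).round().astype(int);cv2.polylines(o,[P],True,c,1)
cv2.imwrite('pics/jf4.png',o)
E
python3 m4.py
```

```text
-10 [ 0.3867  0.332  -0.0034] 23.78
-7 [ 0.3859  0.3319 -0.003 ] 20.93
-4 [ 0.3859  0.3326 -0.0027] 18.59
-1 [ 0.3853  0.3324 -0.0029] 16.39
2 [ 0.3852  0.3324 -0.0029] 14.4
5 [ 0.3862  0.3312 -0.0042] 13.45
8 [ 0.3847  0.3326 -0.0038] 11.96
11 [ 0.3846  0.3323 -0.0039] 11.66
14 [ 0.385   0.332  -0.0038] 12.0
17 [ 0.3856  0.3316 -0.0042] 13.03
20 [ 0.3871  0.3302 -0.0047] 14.61
23 [ 0.3859  0.3325 -0.0044] 16.07
26 [ 0.3836  0.3348 -0.0034] 17.65
29 [ 0.3837  0.3349 -0.0035] 19.33
32 [ 0.3849  0.3334 -0.0038] 21.31
35 [ 0.3836  0.334  -0.0034] 24.25
38 [ 0.3862  0.3324 -0.0047] 26.66
41 [ 0.3859  0.3326 -0.0053] 29.09
44 [ 0.3852  0.3336 -0.0047] 31.19
[0.3885 0.2195 0.1498 0.3294] 8.583006703025976 12.252455786236062
[0.3857 0.2208 0.1844 0.3314] 10.56538843620519 11.556881007304884
[0.3878 0.2195 0.2162 0.3297] 12.38947649818389 11.721152441368705
```

View pics/jf4.png

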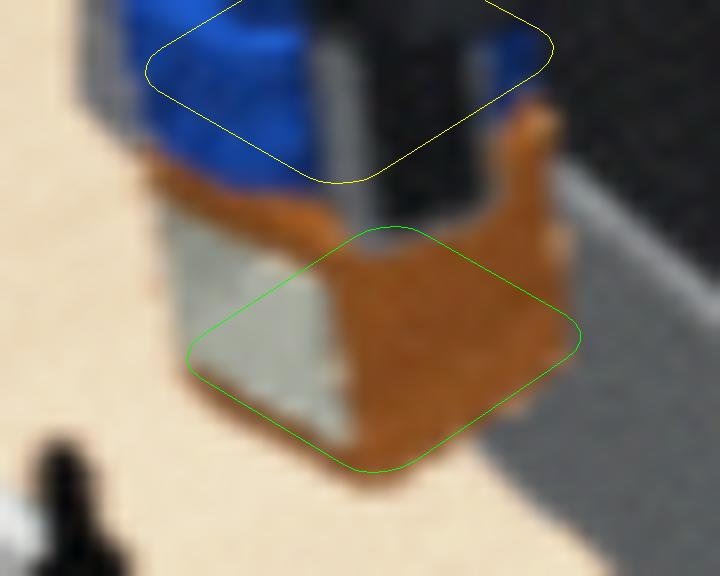

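View pics/m4.png

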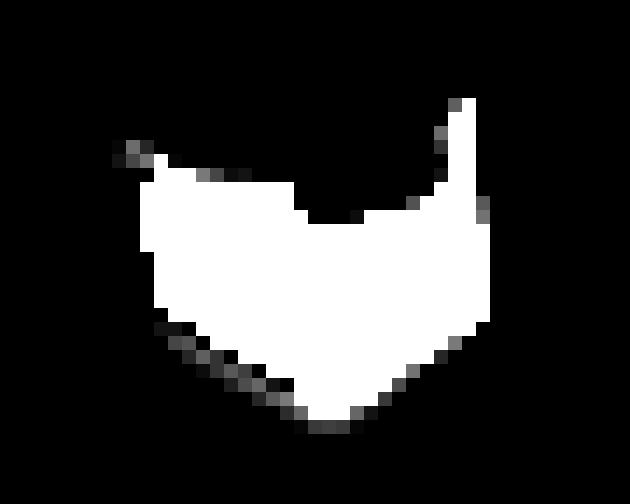

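```bash
python3 - <<'E'
s=open('m4.py').read()
s=s.replace("amber=np.clip((R-B-60)/40,0,1)*(R<235)","amber=np.where(xx0<224,np.clip((215-mean)/110,0,1),np.clip((R-B-5)/95,0,1))")
s=s.replace("mean=i.mean(2)","mean=i.mean(2);yy0,xx0=np.mgrid[v0:v1,u0:u1]")
s=s.replace("m=np.maximum(m,cv2","m[(xx0<203)&(yy0>184)]=0\nm0=np.maximum(m,cv2").replace("+.051),*p[:3])])","+.051),*p[:3])])").replace("(yy>=179)","(yy>=176)")
s=s.replace("lab*=","lab*=np.ones_like(lab)*")
open('m5.py','w').write(s)
E
python3 m5.py
```

```text
-10 [0.3811 0.3333 0.001 ] 26.5
-7 [0.3796 0.3345 0.0011] 23.41
-4 [ 0.3843  0.3302 -0.0014] 20.85
-1 [ 0.3841  0.3307 -0.0014] 18.12
2 [ 0.3834  0.3312 -0.0012] 15.53
5 [ 0.3835  0.3312 -0.0014] 13.61
8 [ 0.3838  0.3311 -0.0019] 12.47
11 [ 0.3835  0.3313 -0.0017] 11.6
14 [ 0.3839  0.3309 -0.002 ] 11.57
17 [ 0.3839  0.3306 -0.0019] 12.26
20 [ 0.3842  0.3307 -0.0021] 13.38
23 [ 0.3836  0.3306 -0.0021] 14.79
26 [ 0.3835  0.3303 -0.0024] 16.13
29 [ 0.3837  0.3304 -0.0024] 17.38
32 [ 0.3831  0.3306 -0.0021] 18.88
35 [ 0.3832  0.3305 -0.0023] 20.76
38 [ 0.3841  0.3302 -0.0031] 22.08
41 [ 0.3823  0.3313 -0.0023] 23.77
44 [ 0.3835  0.3303 -0.0025] 25.94
[0.3885 0.221  0.2203 0.3264] 12.62276145873217 11.18543851595558
[0.3844 0.2231 0.2088 0.3303] 11.962662320602114 11.507558274826385
[0.3845 0.2227 0.2777 0.3303] 15.909438560162824 12.016869047826834
```

View pics/jf4.png

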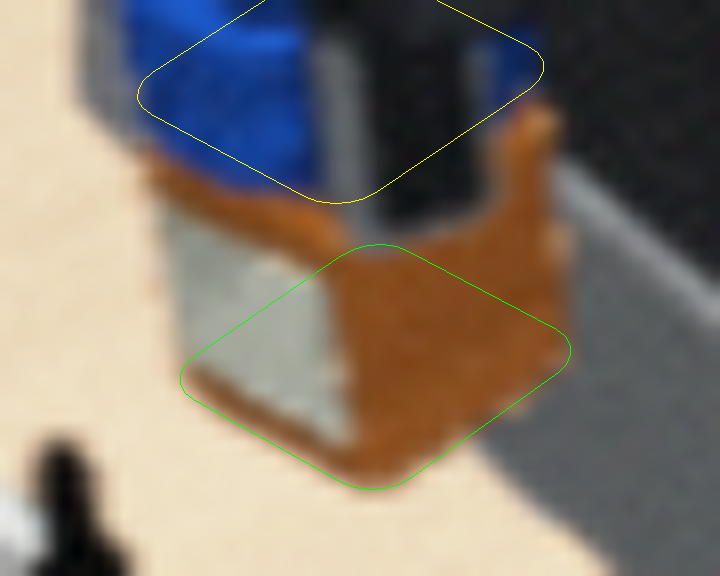

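View pics/m4.png

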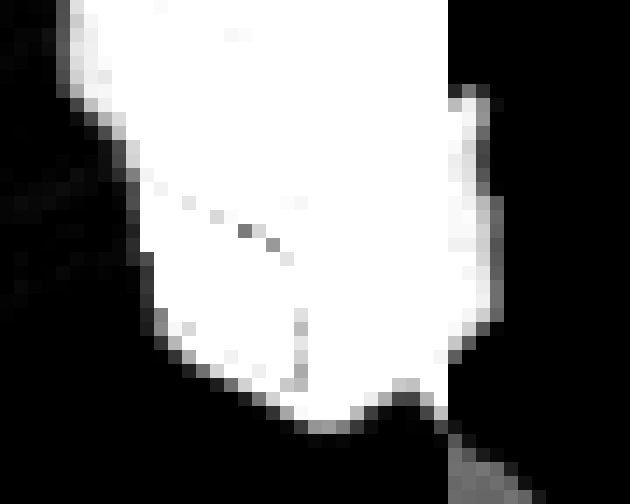

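Jar yaw is about 12.5° ± 2° with the tool jaw at -10.7°. The brace is at 8.9°, so I'll turn -3.5° and hover over the pocket.

Request:
arm_command([
  [[2,-10,-8,0,0,0],[5,-25,-20,0,0,-0.5],[6,-35,-25,0,0,-0.5],[7,-35,-25,0,0,-0.5],[7,-35,-25,0,0,-0.5],[7,-35,-25,0,0,-0.5],[7,-35,-25,0,0,-0.5],[7,-35,-25,0,0,-0.5],[6,-35,-25,0,0,0],[5,-35,-25,0,0,0],[3,-25,-20,0,0,0],[0.5,-10,-11,0,0,0],[0,0,0,0,0,0],[0,0,0,0,0,0]],
])

```text
time: 8.85
eef_pos: [0.446, -0.124, 0.1419]
orientation: [0.789, 0.615, 0.0, 0.0]
force: [0.6, -0.3, -3.3]
finger_gap: 0.643
```

```bash
python3 snap.py 5 scene top; python3 - <<'E'
import cv2,numpy as np
for n,(u0,v0,u1,v1) in dict(scene=(270,160,340,235),top=(260,160,340,245)).items():
    s=np.load(f'pics/{n}5.npy')[:,:,::-1]
    cv2.imwrite(f'pics/{n}5c.png',cv2.resize(s[v0:v1,u0:u1],None,fx=7,fy=7,interpolation=cv2.INTER_CUBIC))
E
```

```text
(no output)
```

View pics/scene5c.png

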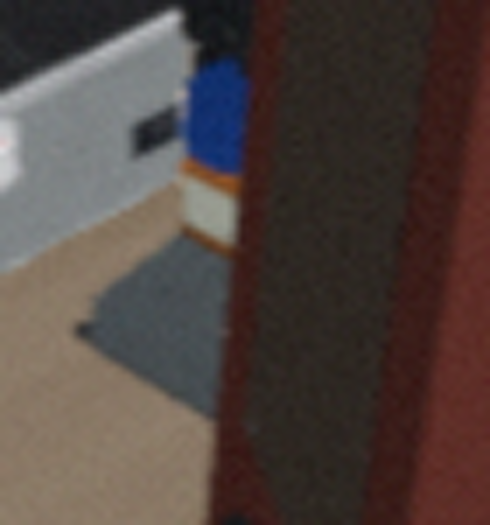

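View pics/top5c.png

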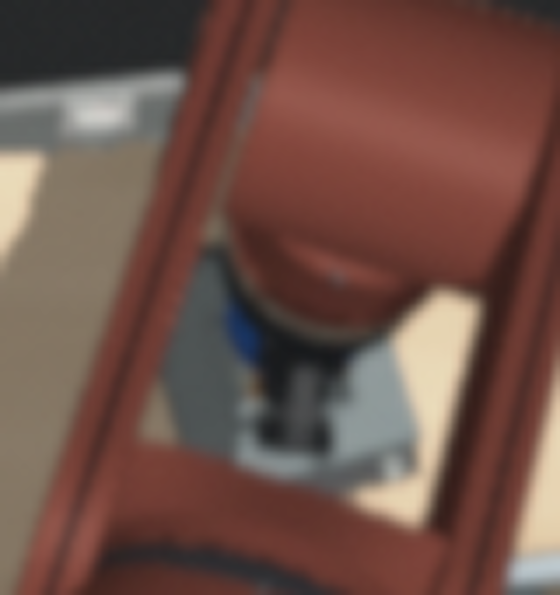

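The arm hides the pocket in both views, so I'll lower by feel in small steps.

Request:
arm_command([
  [[0,0,-8,0,0,0],[0,0,-12,0,0,0],[0,0,-8,0,0,0],[0,0,-4,0,0,0],[0,0,-2,0,0,0],[0,0,-2,0,0,0],[0,0,0,0,0,0]],
])

```text
time: 9.82
eef_pos: [0.4458, -0.1245, 0.1054]
orientation: [0.789, 0.614, 0.0, 0.0]
force: [-0.4, -0.1, -3.5]
finger_gap: 0.641
```

Request:
arm_command([
  [[0,0,-1.5,0,0,0],[0,0,-1.5,0,0,0],[0,0,-1,0,0,0],[0,0,0,0,0,0]],
])

```text
time: 10.32
eef_pos: [0.4457, -0.1245, 0.1012]
orientation: [0.789, 0.614, -0.0, -0.0]
force: [-0.2, 0.1, -3.2]
finger_gap: 0.643
```

Request:
arm_command([
  [[0,0,-1.5,0,0,0],[0,0,-1.5,0,0,0],[0,0,0,0,0,0]],
])

```text
time: 10.7
eef_pos: [0.4456, -0.1244, 0.0981]
orientation: [0.789, 0.614, -0.0, -0.0]
force: [0.1, -0.3, -3.0]
finger_gap: 0.643
```

Request:
arm_command([
  [[0,0,-1.5,0,0,0],[0,0,-1.5,0,0,0],[0,0,0,0,0,0]],
])

```text
time: 11.08
eef_pos: [0.4457, -0.1244, 0.0951]
orientation: [0.789, 0.614, -0.0, -0.0]
force: [-0.1, 0.6, -2.8]
finger_gap: 0.643
```

Bottom is about 8 mm inside the pocket with no contact force. Continuing down.

Request:
arm_command([
  [[0,0,-2,0,0,0],[0,0,-2,0,0,0],[0,0,-2,0,0,0],[0,0,0,0,0,0]],
])

```text
time: 11.58
eef_pos: [0.4456, -0.1244, 0.089]
orientation: [0.789, 0.614, -0.0, -0.0]
force: [-0.1, -0.0, -3.3]
finger_gap: 0.648
```

Request:
arm_command([
  [[0,0,-2,0,0,0],[0,0,-2,0,0,0],[0,0,-2,0,0,0],[0,0,0,0,0,0]],
])

```text
time: 12.08
eef_pos: [0.4456, -0.1244, 0.083]
orientation: [0.789, 0.614, -0.0, -0.0]
force: [-0.1, 0.1, -3.5]
finger_gap: 0.642
```

Request:
arm_command([
  [[0,0,-1,0,0,0],[0,0,-1,0,0,0],[0,0,0,0,0,0]],
])

```text
time: 12.45
eef_pos: [0.4457, -0.1245, 0.0812]
orientation: [0.789, 0.614, -0.0, -0.0]
force: [-0.2, -0.5, -2.7]
finger_gap: 0.643
```

Request:
arm_command([
  [[0,0,-0.7,0,0,0],[0,0,-0.7,0,0,0],[0,0,0,0,0,0]],
])

```text
time: 12.82
eef_pos: [0.4457, -0.1245, 0.0798]
orientation: [0.789, 0.614, -0.0, -0.0]
force: [0.1, -0.1, -2.9]
finger_gap: 0.641
```

Request:
arm_command([
  [[0,0,-0.7,0,0,0],[0,0,-0.7,0,0,0],[0,0,0,0,0,0]],
])

```text
time: 13.2
eef_pos: [0.446, -0.1246, 0.0793]
orientation: [0.789, 0.614, -0.0, 0.0]
force: [-3.5, 1.1, 4.8]
finger_gap: 0.642
```

Contact at TCP z = 0.0793, where 0.079 was expected for the floor, so the jar is seated. Next I unscrew in steps while watching the torque.

Request:
arm_command([
  [[0,0,0,0,0,0],[0,0,0,0,0,0]],
], gripper=0, squeeze=95)

```text
time: 13.45
eef_pos: [0.4461, -0.1246, 0.0794]
orientation: [0.789, 0.614, 0.0, 0.0]
force: [-3.3, 1.7, 6.6]
finger_gap: 0.638
```

```bash
cat > st.py <<'E'
from cell import status
import numpy as np
o=status.get_obs();q=o['orientation'];print(round(o['time'],2),o['eef_pos'].round(4),'F',o['force'].round(1),'T',o['ft_torque'].round(2),'gap',round(o['finger_gap'],3),'jaw yaw',round(np.degrees(2*np.arctan2(q[1],q[0]))-90,2),'q6',o['joint_pos'][5].round(3),'tau6',o['tau'][5].round(3))
E
python3 st.py
```

```text
13.45 [ 0.4461 -0.1246  0.0794] F [-3.3  1.7  6.6] T [0.19 0.54 0.06] gap 0.638 jaw yaw -14.19 q6 -0.195 tau6 0.006
```

Request:
arm_command([
  [[0,0,0,0,0,2],[0,0,0,0,0,2],[0,0,0,0,0,0]],
])

```text
time: 13.82
eef_pos: [0.4466, -0.1252, 0.0793]
orientation: [0.767, 0.642, 0.0, 0.001]
force: [-1.8, -1.5, 5.9]
finger_gap: 0.639
```

```bash
python3 st.py
```

```text
13.82 [ 0.4466 -0.1252  0.0793] F [-1.8 -1.5  5.9] T [-0.26  0.23 -0.03] gap 0.639 jaw yaw -10.14 q6 -0.266 tau6 -0.165
```

Request:
arm_command([
  [[0,0,0,0,0,2],[0,0,0,0,0,2],[0,0,0,0,0,0]],
])

```text
time: 14.2
eef_pos: [0.4466, -0.1252, 0.0793]
orientation: [0.744, 0.668, 0.0, 0.001]
force: [-2.3, -2.9, 7.0]
finger_gap: 0.638
```

```bash
python3 st.py
```

```text
14.2 [ 0.4466 -0.1252  0.0793] F [-2.3 -2.9  7. ] T [-0.46  0.09 -0.18] gap 0.638 jaw yaw -6.15 q6 -0.336 tau6 -0.336
```

Request:
arm_command([
  [[0,0,0,0,0,1],[0,0,0,0,0,1],[0,0,0,0,0,0]],
])

```text
time: 14.58
eef_pos: [0.4466, -0.1251, 0.0793]
orientation: [0.732, 0.681, 0.0, 0.001]
force: [-1.2, -2.2, 7.1]
finger_gap: 0.635
```

```bash
python3 st.py
```

```text
14.57 [ 0.4466 -0.1251  0.0793] F [-1.2 -2.2  7.1] T [-0.34  0.1  -0.26] gap 0.635 jaw yaw -4.18 q6 -0.37 tau6 -0.349
```

Request:
arm_command([
  [[0,0,0,0,0,1],[0,0,0,0,0,1],[0,0,0,0,0,0]],
])

```text
time: 14.95
eef_pos: [0.4466, -0.1251, 0.0794]
orientation: [0.72, 0.694, 0.0, 0.001]
force: [-1.9, -1.0, 8.1]
finger_gap: 0.638
```

```bash
python3 st.py
```

```text
14.95 [ 0.4466 -0.1251  0.0794] F [-1.9 -1.   8.1] T [-0.28  0.21 -0.29] gap 0.638 jaw yaw -2.17 q6 -0.405 tau6 -0.352
```

Request:
arm_command([
  [[0,0,0.1,0,0,2],[0,0,0.1,0,0,2],[0,0,0,0,0,0]],
])

```text
time: 15.32
eef_pos: [0.4466, -0.1249, 0.0795]
orientation: [0.696, 0.718, 0.0, 0.001]
force: [-2.3, -0.6, 7.1]
finger_gap: 0.638
```

```bash
python3 st.py
```

```text
15.32 [ 0.4466 -0.1249  0.0795] F [-2.3 -0.6  7.1] T [-0.16  0.1  -0.16] gap 0.638 jaw yaw 1.84 q6 -0.475 tau6 -0.303
```

Torque levelled off at about 0.35 N·m from jaw yaw of about -7°, so the threads started turning there. I aim for jaw yaw of about 60°.

Request:
arm_command([
  [[0,0,0.2,0,0,4],[0,0,0.15,0,0,4],[0,0,0.15,0,0,4],[0,0,0.15,0,0,4],[0,0,0.15,0,0,4],[0,0,0.2,0,0,4],[0,0,0.15,0,0,4],[0,0,0,0,0,0]],
])

```text
time: 16.32
eef_pos: [0.4464, -0.1243, 0.0806]
orientation: [0.501, 0.866, 0.001, 0.0]
force: [-1.2, 1.5, 8.6]
finger_gap: 0.635
```

```bash
python3 st.py
```

```text
16.32 [ 0.4464 -0.1243  0.0806] F [-1.2  1.5  8.6] T [ 0.4   0.15 -0.01] gap 0.635 jaw yaw 29.88 q6 -0.965 tau6 -0.252
```

Request:
arm_command([
  [[0,0,0.2,0,0,3],[0,0,0.1,0,0,3],[0,0,0,0,0,0]],
])

```text
time: 16.7
eef_pos: [0.4464, -0.1242, 0.0809]
orientation: [0.455, 0.89, 0.001, 0.0]
force: [-1.6, 0.9, 8.5]
finger_gap: 0.64
```

```bash
python3 st.py
```

```text
16.7 [ 0.4464 -0.1242  0.0809] F [-1.6  0.9  8.5] T [ 0.43  0.1  -0.02] gap 0.64 jaw yaw 35.87 q6 -1.069 tau6 -0.226
```

Request:
arm_command([
  [[0,0,0.2,0,0,3],[0,0,0.1,0,0,3],[0,0,0,0,0,0]],
])

```text
time: 17.08
eef_pos: [0.4466, -0.1243, 0.0815]
orientation: [0.408, 0.913, 0.001, 0.001]
force: [-2.6, 0.9, 11.1]
finger_gap: 0.64
```

```bash
python3 st.py
```

```text
17.07 [ 0.4466 -0.1243  0.0815] F [-2.6  0.9 11.1] T [0.45 0.33 0.01] gap 0.64 jaw yaw 41.87 q6 -1.174 tau6 -0.21
```

Request:
arm_command([
  [[0,0,0,0,0,3],[0,0,0,0,0,3],[0,0,0,0,0,0]],
])

```text
time: 17.45
eef_pos: [0.4468, -0.1246, 0.0821]
orientation: [0.359, 0.933, 0.0, 0.001]
force: [-3.3, 1.9, 15.1]
finger_gap: 0.635
```

```bash
python3 st.py
```

```text
17.45 [ 0.4468 -0.1246  0.0821] F [-3.3  1.9 15.1] T [ 0.44  0.65 -0.01] gap 0.635 jaw yaw 47.88 q6 -1.279 tau6 -0.203
```

Request:
arm_command([
  [[0,0,0,0,0,3],[0,0,0,0,0,3],[0,0,0,0,0,0]],
])

```text
time: 17.82
eef_pos: [0.4469, -0.1248, 0.0822]
orientation: [0.31, 0.951, 0.0, 0.001]
force: [-4.5, 0.6, 16.7]
finger_gap: 0.636
```

```bash
python3 st.py
```

```text
17.82 [ 0.4469 -0.1248  0.0822] F [-4.5  0.6 16.7] T [0.42 0.74 0.05] gap 0.636 jaw yaw 53.88 q6 -1.383 tau6 -0.234
```

The upward force rose to about 15–16 N, which is the value expected once the lid is free. I'll turn 6° more, then lift straight up.

Request:
arm_command([
  [[0,0,0,0,0,3],[0,0,0,0,0,3],[0,0,0,0,0,0]],
])

```text
time: 18.2
eef_pos: [0.4468, -0.1247, 0.0822]
orientation: [0.26, 0.966, 0.0, 0.001]
force: [-4.6, 1.1, 16.2]
finger_gap: 0.635
```

```bash
python3 st.py
```

```text
18.2 [ 0.4468 -0.1247  0.0822] F [-4.6  1.1 16.2] T [ 0.34  0.75 -0.04] gap 0.635 jaw yaw 59.88 q6 -1.488 tau6 -0.242
```

Request:
arm_command([
  [[0,0,0.5,0,0,0],[0,0,1,0,0,0],[0,0,1,0,0,0],[0,0,0,0,0,0]],
])

```text
time: 18.7
eef_pos: [0.4459, -0.1245, 0.0829]
orientation: [0.26, 0.966, 0.0, 0.0]
force: [-1.2, -1.0, 2.2]
finger_gap: 0.638
```

```bash
python3 st.py
```

```text
18.7 [ 0.4459 -0.1245  0.0829] F [-1.2 -1.   2.2] T [-0.03  0.   -0.02] gap 0.638 jaw yaw 59.83 q6 -1.487 tau6 -0.013
```

Request:
arm_command([
  [[0,0,1,0,0,0],[0,0,2,0,0,0],[0,0,2,0,0,0],[0,0,0,0,0,0]],
])

```text
time: 19.2
eef_pos: [0.4457, -0.1244, 0.088]
orientation: [0.26, 0.966, 0.0, -0.0]
force: [0.5, -0.7, 0.7]
finger_gap: 0.641
```

```bash
python3 st.py
```

```text
19.2 [ 0.4457 -0.1244  0.088 ] F [ 0.5 -0.7  0.7] T [ 0.06  0.01 -0.03] gap 0.641 jaw yaw 59.81 q6 -1.487 tau6 -0.002
```

Request:
arm_command([
  [[0,0,2,0,0,0],[0,0,3,0,0,0],[0,0,4,0,0,0],[0,0,4,0,0,0],[0,0,4,0,0,0],[0,0,4,0,0,0],[0,0,3,0,0,0],[0,0,2,0,0,0],[0,0,1,0,0,0],[0,0,0,0,0,0],[0,0,0,0,0,0],[0,0,0,0,0,0]],
])

```text
time: 20.7
eef_pos: [0.4457, -0.1244, 0.1148]
orientation: [0.26, 0.965, 0.0, -0.0]
force: [0.1, 0.3, -0.3]
finger_gap: 0.639
```

```bash
python3 st.py; python3 snap.py 6 scene top; python3 - <<'E'
import cv2,numpy as np
for n,(u0,v0,u1,v1) in dict(scene=(270,160,340,235),top=(260,160,340,245)).items():
    s=np.load(f'pics/{n}6.npy')[:,:,::-1]
    cv2.imwrite(f'pics/{n}6c.png',cv2.resize(s[v0:v1,u0:u1],None,fx=7,fy=7,interpolation=cv2.INTER_CUBIC))
E
```

```text
20.7 [ 0.4457 -0.1244  0.1148] F [ 0.1  0.3 -0.3] T [ 0.01  0.   -0.02] gap 0.639 jaw yaw 59.81 q6 -1.487 tau6 0.0
```

View pics/scene6c.png

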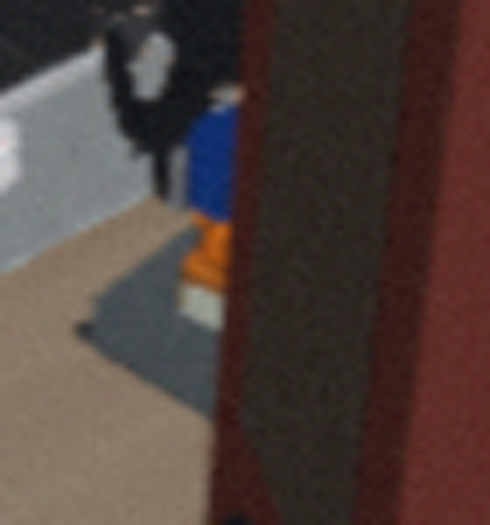

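View pics/top6c.png

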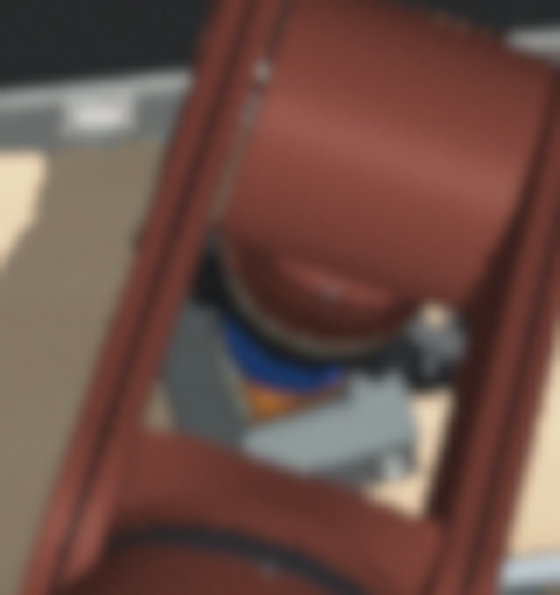

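View pics/scene6.png

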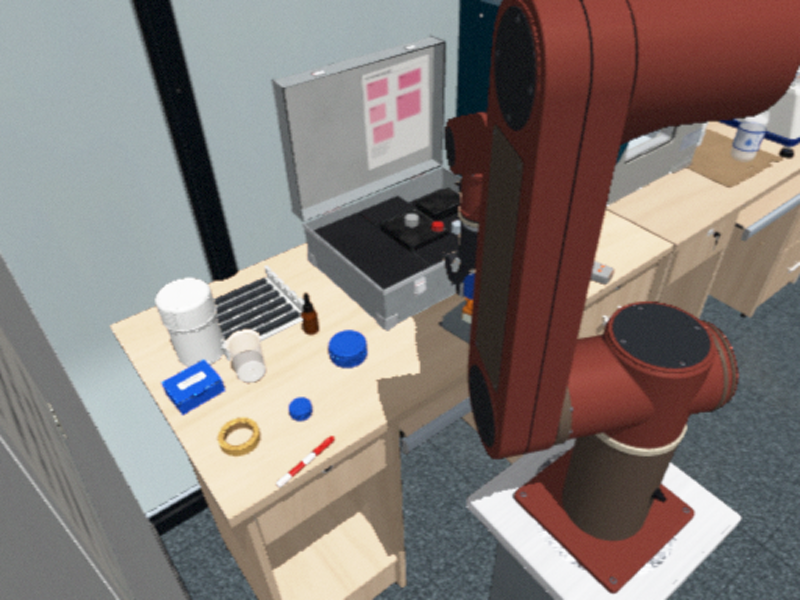

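The lid (crop 215,165) is off the neck (205,250), and the jar stands in the brace. I'll check the gap by projecting the model.

```bash
python3 - <<'E'
from h import *
img=np.load('pics/scene6.npy');u0,v0,u1,v1=285,165,315,220
o=cv2.resize(img[v0:v1,u0:u1][:,:,::-1],None,fx=10,fy=10,interpolation=cv2.INTER_CUBIC)
p=(.4462,-.1265,np.radians(17))
for q,c in((circ(.028,.098),(255,255,255)),(circ(.028,.124),(255,255,255)),(rsq(.044,.007,.059),(0,255,0)),(circ(.021,.078),(0,255,255)),(np.array(sq(.096,.096,.032)),(0,0,255))):
    cv2.polylines(o,[((proj('scene',rot(q,*p))+.5-[u0,v0])*10).round().astype(int)],True,c,1)
cv2.imwrite('pics/chk6.png',o)
E
```

```text
(no output)
```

View pics/chk6.png

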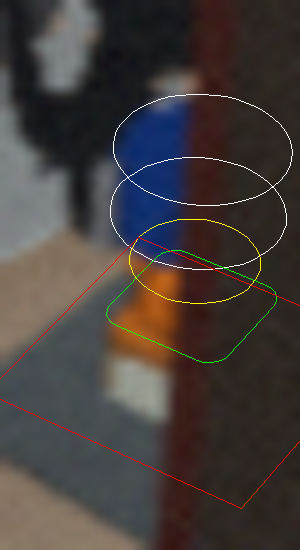

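The lid matches its predicted outline and the jar sits as low as it should. The arm is still and the tool is vertical, so I'm handing in.

```bash
python3 -c "
from cell import job_done
print(job_done())"; python3 st.py
```

```text
the job is handed in; nothing more can be done
None
the job is handed in; nothing more can be done
```

I carried the amber jar by its blue lid into the brace pocket, then unscrewed the lid and lifted it clear. I handed the job in at about 20.8 s, still holding the lid level, about 2 cm above the jar's mouth.

- **Seating:** the jar touched down at a tool height of 79.3 mm, where 79 mm was expected for the pocket floor.
- **Unscrewing:** the jar first took up about 7° of play in the pocket. I then turned the lid about 67° against the threads. The upward push rose to about 15–16 N as they let go. I felt no strike on the stop.
- **Final pose:** after the lift the wrist force was close to zero and the tool was vertical. Tool height puts the lid's lower edge about 2 cm above the rim.
- **Pictures:** in the last scene picture the lid matches its predicted outline and the jar stands in the brace. The other things visible there looked unmoved.

**Limits of the checks:**
- The arm hid much of the brace in both views, so the jar's seating and the 2 cm gap rest mainly on tool height and force.
- The label's top edge appeared up to about 1.5 pixels (about 7 mm) lower than I estimated. I did not resolve this.
- The two cameras also differed by 1–4 mm in y.

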